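# Twist out a water-filter cartridge and show its underside to the inspection camera

### The arm

A 6-joint arm with a two-finger parallel gripper is mounted at the origin on a cart in front of the work surface, level with it; the furniture and walls round the work are solid. World frame = base frame: x ahead of the robot, y to its left, z up, the work surface at z = 0. Lengths are in m, angles in rad, forces in N, time in s.
With the tool pointing down it reaches from about 0.35 to 0.725 m from the base axis. Payload 6 kg.
Tool frame: the origin (TCP) lies on the centre line of the jaws, within the pads' length; the fingertips stand 22 mm ahead of it and the grasp point (between the pads) lies 3 mm ahead of it (bot.tip_extent is the distance from the TCP to the fingertips, in m); z points along the fingers, y is the line along which they close (so a half turn about z gives the same grasp; the last joint's range is limited). The gripper opens to 85 mm and grips with 20 to 120 N. Pads are 22 mm wide; open, the fingers measure 114 mm over their backs; the gripper's body (76 mm by 85 mm) begins 54 mm behind the grasp point. The pads swing forward as they close: fully open they stand 13 mm farther back than shut.
Start: joints at [-1.012, 0.04, 0.085, 0, -1.615, -0.334], TCP at [0.134, -0.585, 0.253] pointing down, gripper open.
Joint ranges: [-2.56, 2.56], [-1.29, 2.01], [-1.08, 1.49], [-3.29, 1.98], [-2.81, -0.18], [-2.99, 2.99]. Speed limits (rad/s): [2.57, 2.57, 3.01, 3.14, 3.14, 3.14].

### API

Orientations are given as a unit quaternion [x, y, z, w].
In Python, from workcell import bot gives the robot as it stands.
- The arm moves only by the tool step_arm, never from a script. Its argument "steps" is a list of rows, each a list of 5 numbers: the opening, from 0 (shut) to 1 (fully open), then the shift along the tool's x, y, z in mm, then the turn about the tool's z in degrees. A call has 1 to 12 rows; each row is the pose to reach, as a shift and turn from the pose commanded when the call began, along the tool's axes at that moment; what a row does not reach only later rows make up. A row lasts 1/12 s, in which the tool goes at most 41.7 mm and 7.16 degrees, less where a joint would pass 70% of its speed; a pose out of reach is approached as far as the arm can. A call with a gripper value outside its range is refused whole. The fingers move at their own pace and stop on an object; "squeeze" is the grip in N (left out, the last holds). Time passes only in rows, so rows that repeat a pose let the fingers close. It gives the time, the measured TCP pose, the force, the opening and the grip force at its end, in the units of the state.
- bot.get_state(): the state, without advancing time (a new reading comes with each control period).
- bot.grab_frame(name): name is "side" or "top"; returns a dict with "color" (480x640x3 uint8, red, green, blue), "range_z" (480x640 float32, m along the optical axis (not along the pixel's ray), 0 where there is no reading), "vfov" (degrees; the focal length in pixels is half the picture's height over the tangent of half this angle, whatever the lens; pixels are square), "cx", "cy" (the principal point, pixels), "distortion" ([k1, k2, p1, p2, k3] as OpenCV has them; the pictures are not rectified), "eye" and "attitude" of the camera in the world. Camera axes: x right, y up, looking along -z (the intrinsics and any distortion apply to the point x, -y, -z); pixel columns grow to the right and rows downward; lengths in m; the calibration is good to about 2 mm. A picture is of the moment at which its call begins.
- bot.sign_off(): hands the job in; it is judged then, once.
The state is a dict: "time": time; "joints": joint angles; "qvel": joint speeds; "joint_torque": joint torques, N m; "tcp_pos": TCP position; "orientation": TCP orientation; "ft_force": force on the tool from outside, world axes, zero at the start; "torque": the same for the moment, N m; "gripper_width": finger opening in m; "finger_force": force on a finger pad.
Only numpy, scipy, OpenCV 4.12 (cv2) and the standard library are available. Lean on these libraries where they do the work, as an engineer would, in place of code of your own. Each camera call takes 0.05 s, during which the arm holds its last target. There are 200 camera calls.

### The job

Of the two water-filter cartridges, take the one with the straight bar grip: turn it anticlockwise as far as it goes to free it from its housing, lift it straight out, and hold it up in the air in front of the small inspection camera, centred on the lens and about 12 cm from it, with its underside squarely facing the lens. Finish holding it there, still and in the fingers; leave the cartridge with the round knob, the camera, the spice jar and the kitchen timer as they are.

Things in the scene. Friction and masses are not known exactly. Their poses are not given: they have to be found in the camera images.
- cartridge_bar: Cartridge to take: white plastic, 154 to 308 g, upright cylinder 56 mm wide, 79 mm high, bar grip on top. Two lugs at its +x and -x, 12 mm wide, reach to radius 40 mm, 54 to 63 mm above the underside. Origin: centre of the underside (black seal ring, steel screen); z up. Loose in housing_bar, lugs caught under the collar; its x starts 0.7 to 1.25 rad clockwise (from above) of the housing's.
- cartridge_bar_grip (a point): Point on the long axis of the bar grip, 18 mm off the cartridge's axis towards its +x, 95 mm above its underside. The bar is 52 mm long (cartridge x), 14 mm thick (cartridge y) and stands on the flat top, from 79 to 112 mm above the underside.
- housing_bar: Fixed aluminium cup that holds the bar-grip cartridge: 96 mm wide (rubber foot 112 mm), 77 mm high. Origin: centre of its underside on the worktop; the cartridge stands on its inner floor, 5 mm up, centred to within 3 mm. A short steel nipple sticks out low at its +x, away from the robot.
- housing_bar_collar (a point): Centre of the collar's top on housing_bar, 77 mm up. The collar (7 mm thick, 62 mm bore) has gaps at the housing's +x and -x. Turned anticlockwise, the cartridge meets end stops 0 to 0.06 rad past x along x; there (within 0.07 rad) it lifts straight out; elsewhere it lifts only 2 mm. Lugs are clear after 25 mm, all of it after 75 mm. No spring, little friction.
- cartridge_round: The other cartridge, to be left alone: the same cylinder and lugs, but with a round fluted knob 40 mm in diameter and 32 mm high on top. Origin: centre of its underside, z up.
- cartridge_round_grip (a point): A point in the round knob of cartridge_round, 18 mm off its axis and 95 mm above its underside; it moves if that cartridge is turned.
- housing_round: The housing of the round-knob cartridge, the same as housing_bar; fixed. The two housings may stand either way round, left or right.
- camera_stand: Fixed foot of the inspection camera: dark steel disc 84 mm in diameter with a yoke; total height with the head about 105 mm. Origin: centre of its underside on the worktop; the head leans to its -x side, roughly towards the robot.
- camera_head (a joint): Tilt of the camera head about a level axis 70 mm above the worktop: 0 = lens looks straight up, growing (rad) as the lens leans to -x of the stand; stiff, stands at 0.45 to 0.70 and is not to be moved.
- camera_lens (a point): Centre of the front of the camera's lens (black barrel 34 mm in diameter), 29 mm from the tilt axis. Its z axis is the direction in which the camera looks, up and towards the robot; the underside's centre belongs on this axis, 120 mm out.
- spice_jar: Spice jar with a black cap, 42 mm in diameter, 95 mm high, standing loose; bystander. Origin: centre of its underside.
- timer: Kitchen timer standing on the black hob at the left (6 mm above the worktop), 59 mm in diameter and 59 mm high, black top, loose; bystander. Origin: centre of its underside.

How it is judged:
By the outcome, as a careful person would: the job done as asked, in the order asked, and still so for the second after the job is handed in, while the arm keeps its last pose, push and grip.
It also fails if it takes over 45 s, if anything falls off the work surface, if the arm or the gripper's body presses on something with over 40 N, if the wrist force passes 120 N, or if a joint passes its speed limit or range.

## Working session

There is one attempt and no reset: what is moved stays moved. The work goes in short steps, Python scripts to look and compute and a tool call to move; the robot and the scene stay as the last step left them, time stands still between calls to the robot, and variables do not carry over. Pictures are saved under pics/ and viewed, at most 10 in all, crops included, and the job is handed in when it is done.

Besides the shell and the picture viewer there is one more tool, called after ">>>" as name([rows], argument=value, ...), one row to a line, values as JSON. step_arm: Moves the arm, as the interface text tells. Its arguments: {"type":"object","properties":{"steps":{"type":"array","items":{"type":"array","items":{"type":"number"}}},"squeeze":{"type":"number"}},"required":["steps"]}

```bash
mkdir -p pics; ls; cat > h.py <<'E'
import numpy as np, cv2
from scipy.spatial.transform import Rotation as R
from workcell import bot
def grab(n):
    f=bot.grab_frame(n); h,w=f['range_z'].shape
    fl=h/2/np.tan(np.radians(f['vfov'])/2)
    f['K']=np.array([[fl,0,f['cx']],[0,fl,f['cy']],[0,0,1]]); f['D']=np.array(f['distortion'],float)
    q=np.array(f['attitude'],float); f['R']=R.from_quat(q).as_matrix() if q.size==4 else q.reshape(3,3)
    f['eye']=np.array(f['eye']); return f
def rays(f,px):
    u=cv2.undistortPoints(np.array(px,float).reshape(-1,1,2),f['K'],f['D']).reshape(-1,2)
    return np.c_[u[:,0],-u[:,1],-np.ones(len(u))]@f['R'].T   # unit depth
def plane(f,px,z):
    d=rays(f,px); return f['eye']+d*((z-f['eye'][2])/d[:,2])[:,None]
def cloud(f):
    h,w=f['range_z'].shape; v,u=np.mgrid[:h,:w]
    d=rays(f,np.c_[u.ravel(),v.ravel()]); P=f['eye']+d*f['range_z'].reshape(-1,1)
    P[f['range_z'].ravel()==0]=np.nan
    return P.reshape(h,w,3)
def save(f,n): cv2.imwrite('pics/'+n,f['color'][:,:,::-1])
def proj(f,P):
    c=(np.atleast_2d(P)-f['eye'])@f['R']; c=c*[1,-1,-1]
    return cv2.projectPoints(c,np.zeros(3),np.zeros(3),f['K'],f['D'])[0].reshape(-1,2)
E
python3 - <<'E'
from h import *
for n in('side','top'):
    f=grab(n); save(f,n+'0.png'); print(n,f['vfov'],f['cx'],f['cy'],f['D'],f['eye'],f['attitude'])
    P=cloud(f); print(np.isnan(P[...,0]).mean(), np.nanpercentile(P[...,2],[1,50,99]))
s=bot.get_state(); print(s); print(bot.tip_extent)
E
```

```text
pics
side 53.275169897667716 322.84792320272874 235.94469632706023 [0.01618519 0.         0.         0.         0.        ] [ 0.41301548 -0.85972452  0.51919131] [ 0.54926577 -0.04652446 -0.04618749  0.83307221]
0.0038639322916666666 [-0.56802664  0.10592883  0.58211246]
top 46.65266395364549 321.3934833509659 242.6847416172674 [-0.00623719  0.          0.          0.          0.        ] [0.35239361 0.06736457 1.54392175] [ 0.0534778  -0.05087787 -0.69713019  0.71313468]
0.004026692708333333 [-0.93045926  0.00745788  0.84012126]
{'time': 0.1, 'joints': array([-1.01231315e+00,  4.07635623e-02,  8.39145967e-02, -3.95292123e-04,
       -1.61548204e+00, -3.33688156e-01]), 'qvel': array([-0.00108242, -0.00174547, -0.00040385,  0.0012354 ,  0.00038048,
       -0.00022125]), 'joint_torque': array([-5.59307024e-03, -3.69340396e+01,  3.48283768e+01,  6.95175871e+00,
       -4.42006480e-03, -3.07192543e-06]), 'tcp_pos': array([ 0.13375349, -0.58464318,  0.2523767 ]), 'orientation': array([-1.12169593e-01,  9.93688761e-01,  7.77439491e-04, -1.52926034e-04]), 'ft_force': array([ 0.58314059, -0.33434229, -0.15228334]), 'torque': array([-0.00593695,  0.00710186,  0.02592876]), 'finger_force': 0.0, 'gripper_width': 0.08538336063815057}
0.022
```

View pics/top0.png

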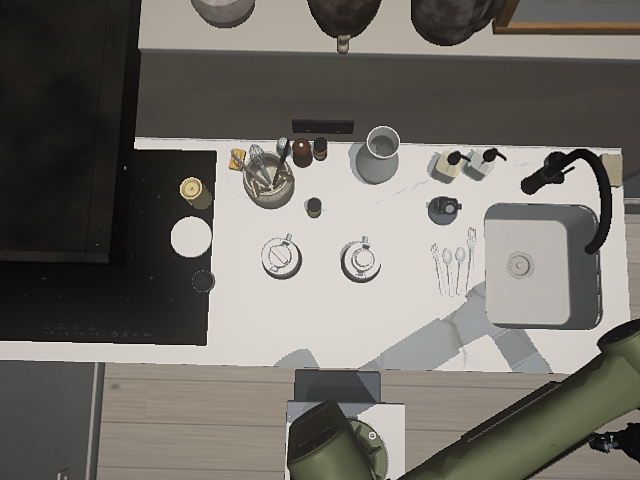

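View pics/side0.png

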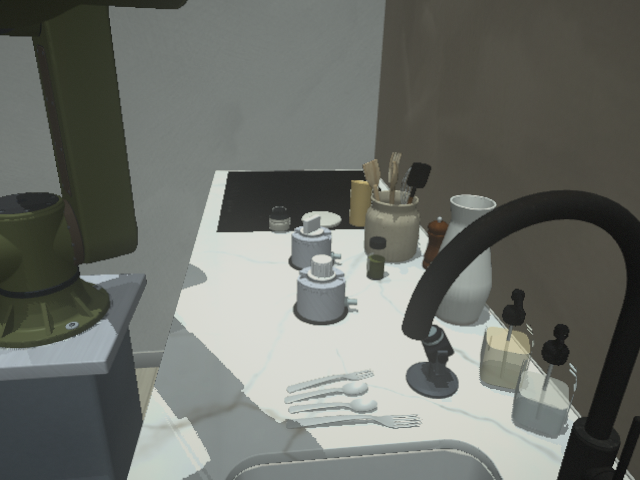

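The top view shows the bar cartridge at about (281,257), the round one at (361,259), the camera at (444,208), the jar at (314,207) and the timer at (203,281). In the side view the bar grip is at about (312,225) and the camera head at (435,345), leaning left.

```bash
python3 - <<'E'
from h import *
T=grab('top');S=grab('side');PT=cloud(T);PS=cloud(S)
def crop(f,x,y,w,h,k): return cv2.resize(f['color'][y:y+h,x:x+w,::-1],None,fx=k,fy=k,interpolation=cv2.INTER_CUBIC)
a=crop(T,251,225,60,60,5);b=crop(T,420,185,60,60,5);c=crop(S,282,200,60,60,5);d=crop(S,400,325,60,75,5)[:300]
d=crop(S,400,325,60,60,5)
cv2.imwrite('pics/crops.png',np.vstack([np.hstack([a,b]),np.hstack([c,d])]))
c0=plane(T,[[281,257],[444,208]],0.077);print(c0)
for nm,P in(('T',PT),('S',PS)):
    r=np.hypot(P[...,0]-c0[0,0],P[...,1]-c0[0,1])
    for lo,hi in((.1,.13),(.07,.082),(.082,.095)):
        m=(r<.06)&(P[...,2]>lo)&(P[...,2]<hi);q=P[m]
        if len(q)<5: print(nm,lo,len(q)); continue
        rect=cv2.minAreaRect(q[:,:2].astype(np.float32)*1000); print(nm,lo,len(q),q.mean(0).round(4),'medz',np.median(q[:,2]).round(4),rect)
        if lo==.1:
            ev,V=np.linalg.eigh(np.cov(q[:,:2].T));print('bar dir',np.degrees(np.arctan2(V[1,1],V[0,1])),ev**.5)
    r=np.hypot(P[...,0]-c0[1,0],P[...,1]-c0[1,1])
    q=P[(r<.07)&(P[...,2]>.03)&(P[...,2]<.13)];print(nm,'cam',len(q),q.mean(0),q.min(0),q.max(0))
    q=P[(r<.07)&(P[...,2]>.004)&(P[...,2]<.02)];print(nm,'foot',len(q),q.mean(0),cv2.minEnclosingCircle(q[:,:2].astype(np.float32)))
E
```

```text
[[ 0.52976232  0.18161971  0.077     ]
 [ 0.67231055 -0.25221063  0.077     ]]
T 0.1 113 [0.5321 0.1848 0.1163] medz 0.1167 ((532.3909301757812, 184.888916015625), (52.1248893737793, 13.02188777923584), 46.43290710449219)
bar dir 45.47833454684382 [0.00414047 0.01500139]
T 0.07 537 [0.5322 0.1844 0.0766] medz 0.0768 ((532.0712280273438, 185.2836456298828), (95.34721374511719, 92.27234649658203), 71.85501098632812)
T 0.082 216 [0.5311 0.1856 0.0853] medz 0.0849 ((527.2355346679688, 184.46495056152344), (89.17168426513672, 74.60740661621094), 83.03809356689453)
T cam 354 [ 0.67858928 -0.2594933   0.08437707] [ 0.65583361 -0.29916675  0.03331346] [ 0.70374751 -0.22640651  0.10646976]
T foot 444 [ 0.66852877 -0.25111745  0.00794739] ((0.6709879636764526, -0.25416409969329834), 0.069427989423275)
S 0.1 171 [0.5304 0.1784 0.1119] medz 0.1125 ((530.8877563476562, 183.1314239501953), (53.932342529296875, 17.343955993652344), 43.103111267089844)
bar dir -138.36554752855753 [0.00367526 0.01587737]
S 0.07 405 [0.5292 0.1655 0.0775] medz 0.0787 ((530.0261840820312, 180.18014526367188), (90.6049575805664, 92.94843292236328), 83.4120101928711)
S 0.082 168 [0.5322 0.1735 0.0874] medz 0.0868 ((534.2601318359375, 178.14462280273438), (59.393131256103516, 45.6099853515625), 3.676731586456299)
S cam 989 [ 0.6768948  -0.28163553  0.07550943] [ 0.65597013 -0.30113064  0.03002799] [ 0.70141261 -0.23388787  0.10427592]
S foot 1260 [ 0.6780451  -0.27267055  0.00921676] ((0.6814478039741516, -0.26462647318840027), 0.0432179793715477)
```

View pics/crops.png

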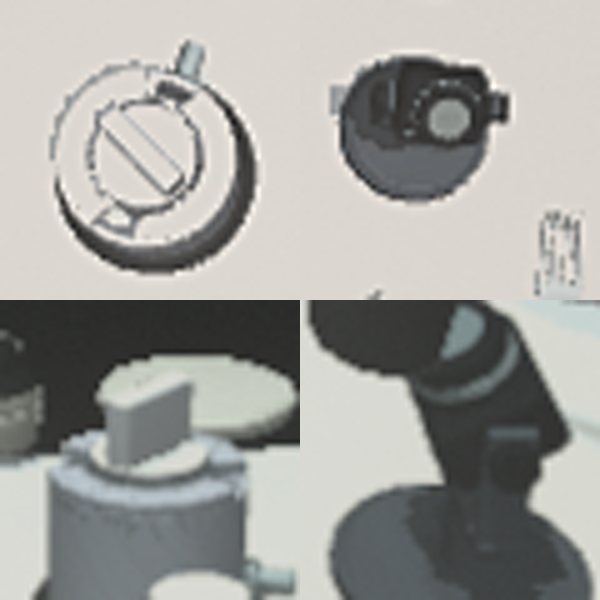

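The crops show the bar running upper-left to lower-right, collar gaps at about (175,90) and (118,222), the nipple at (188,60), and the lens glass at about (450,118) in the top crop and (465,335) in the side crop.

```bash
python3 - <<'E'
from h import *
T=grab('top');S=grab('side');PT=cloud(T);PS=cloud(S)
def crop(I,x,y,w,h,k): return cv2.resize(I[y:y+h,x:x+w],None,fx=k,fy=k,interpolation=cv2.INTER_CUBIC)
I=T['color'][:,:,::-1];J=S['color'][:,:,::-1]
a=crop(I,258,232,50,50,8);b=crop(I,422,184,50,50,8)
cv2.imwrite('pics/c2.png',np.hstack([a,b]))
# top view: housing wall/collar centre from collar plane
r=np.hypot(PT[...,0]-.532,PT[...,1]-.185)
q=PT[(r<.056)&(abs(PT[...,2]-.077)<.004)]
print('collar pts circle',cv2.minEnclosingCircle(q[:,:2].astype(np.float32)))
# nipple
m=(r>.052)&(r<.085)&(PT[...,2]>.008)&(PT[...,2]<.05)
q=PT[m];print('nipple',len(q),q.mean(0), np.degrees(np.arctan2(q[:,1].mean()-.1845,q[:,0].mean()-.532)))
r=np.hypot(PS[...,0]-.532,PS[...,1]-.185)
q=PS[(r>.058)&(r<.085)&(PS[...,2]>.01)&(PS[...,2]<.05)];print('nippleS',len(q),q.mean(0) if len(q) else '')
# gaps: collar-plane hits whose depth is lower
g=plane(T,[[258+0,232]],.077)
v,u=np.mgrid[:480,:640];L=plane(T,np.c_[u.ravel(),v.ravel()],.077).reshape(480,640,3)
rr=np.hypot(L[...,0]-.532,L[...,1]-.1845);m=(rr>.032)&(rr<.042)&(PT[...,2]<.07)
for p in L[m]: pass
ang=np.degrees(np.arctan2(L[m][:,1]-.1845,L[m][:,0]-.532));print('gap angles',np.sort(ang.round()))
# foot
hsv=cv2.cvtColor(T['color'],cv2.COLOR_RGB2HSV);F=plane(T,np.c_[u.ravel(),v.ravel()],.006).reshape(480,640,3)
dk=((hsv[...,2]<120)&(np.hypot(F[...,0]-.672,F[...,1]+.26)<.08)&(PT[...,2]<.02)&(PT[...,2]>.002))
q=PT[dk];print('footT',len(q),np.percentile(q,[2,98],axis=0),cv2.minEnclosingCircle(q[:,:2].astype(np.float32)))
hs=cv2.cvtColor(S['color'],cv2.COLOR_RGB2HSV)
dk=(hs[...,2]<120)&(np.hypot(PS[...,0]-.675,PS[...,1]+.26)<.08)&(PS[...,2]<.02)&(PS[...,2]>.002)
q=PS[dk];print('footS',len(q),cv2.minEnclosingCircle(q[:,:2].astype(np.float32)))
for nm,f,P in(('T',T,PT),('S',S,PS)):
    q=P[(np.hypot(P[...,0]-.675,P[...,1]+.26)<.06)&(P[...,2]>.086)&(P[...,2]<.125)]
    print(nm,'head top',len(q),q.mean(0),q.min(0),q.max(0))
    if len(q)>20:
        c=q.mean(0)
        for _ in range(8):
            U,s,V=np.linalg.svd(q-c);n=V[2]*np.sign(V[2,2]);d=(q-c)@n;k=abs(d)<.003
            if _<7: c=np.median(q[k],0) if k.sum()>20 else c
        print(n,(abs(d)<.003).mean())
np.save('pt.npy',PT);np.save('ps.npy',PS)
print('lens px T'); 
for uu,vv in((450,208),(446,208),(454,208),(450,204),(450,213)): print(uu,vv,PT[vv,uu].round(4),T['color'][vv,uu])
for uu,vv in((433,332),(436,330),(430,336),(440,334),(428,330)): print('S',uu,vv,PS[vv,uu].round(4),S['color'][vv,uu])
E
```

```text
collar pts circle ((0.532452404499054, 0.18559086322784424), 0.04848107695579529)
nipple 60 [0.55875984 0.16748327 0.01996507] -32.452508246139345
nippleS 30 [0.59389962 0.16299738 0.02622511]
gap angles [-76. -65. -32. -30. -30. -28. -27. -26. -25. -23. -22. -21. -21. -19.
 -18. -16. -15. -14. -13. -12. -11. -10.  -9.  -8.  -7.  -6.  -3.  -2.
   2.  55. 137. 145. 146. 147. 148. 149. 150. 152. 153. 154. 155. 155.
 157. 159. 159. 161. 162. 164. 164. 165. 166. 167. 168. 169. 170. 171.
 173. 178.]
footT 346 [[ 0.64342863 -0.29799605  0.00320378]
 [ 0.71575668 -0.22304756  0.01453041]] ((0.680637776851654, -0.2615838050842285), 0.04094083234667778)
footS 1278 ((0.6809049248695374, -0.26531556248664856), 0.04178750887513161)
T head top 176 [ 0.67508195 -0.2614034   0.09419982] [ 0.65507352 -0.29310803  0.08604686] [ 0.69745528 -0.23950982  0.10945522]
[0.10558658 0.05004953 0.9931498 ] 0.36363636363636365
S head top 320 [ 0.67807676 -0.27259927  0.09388111] [ 0.65587336 -0.28852767  0.0860493 ] [ 0.69743226 -0.24451578  0.10402185]
[ 0.19134669 -0.3207919   0.92762007] 0.41875
lens px T
450 208 [ 0.6691 -0.2646  0.0934] [139 145 141]
446 208 [ 0.6684 -0.2535  0.0955] [151 157 153]
454 208 [ 0.6693 -0.2751  0.0938] [49 48 48]
450 204 [ 0.6785 -0.2632  0.0999] [63 64 64]
450 213 [ 0.6558 -0.2647  0.0923] [60 59 58]
S 433 332 [ 0.672  -0.2673  0.0982] [126 143 143]
S 436 330 [ 0.676  -0.2682  0.1023] [ 98 111 112]
S 430 336 [ 0.6659 -0.2724  0.0948] [81 88 91]
S 440 334 [ 0.6799 -0.2757  0.0999] [52 54 52]
S 428 330 [ 0.546  -0.5452  0.2979] [54 55 53]
```

View pics/c2.png

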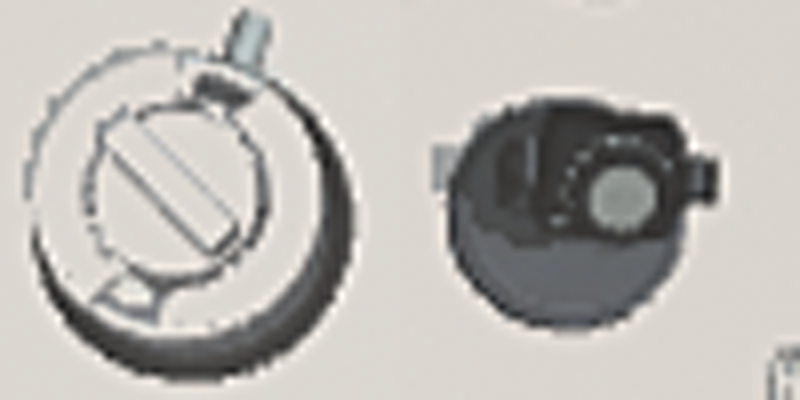

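Geometry agrees with the sizes given: bar top at z 0.117, 52 x 13 mm, at 45°, centred on (0.532, 0.185); the housing gaps and nipple lie at about -19°. That puts the bar 64° anticlockwise of the housing x (116° clockwise of the other gap). I'll turn it anticlockwise and watch the stop. First I move over at height.

>>> step_arm([
  [1,-394,305,0,-32],
  [1,-394,305,0,-32],
  [1,-394,305,0,-32],
  [1,-394,305,0,-32],
  [1,-394,305,0,-32],
  [1,-394,305,0,-32],
  [1,-394,305,0,-32],
  [1,-394,305,0,-32],
  [1,-394,305,0,-32],
  [1,-394,305,0,-32],
  [1,-394,305,0,-32],
  [1,-394,305,0,-32],
])

```text
time: 1.3
tcp_pos: [0.4508, -0.1976, 0.2537]
orientation: [-0.382, 0.924, -0.0, 0.001]
ft_force: [0.4, -0.4, 0.2]
gripper_width: 0.0856
finger_force: 0.0
```

```bash
cat >> h.py <<'E'
def st():
    s=bot.get_state(); M=R.from_quat(s['orientation']).as_matrix()
    print('t',round(s['time'],2),'p',s['tcp_pos'].round(4),'yaw_x',np.degrees(np.arctan2(M[1,0],M[0,0])).round(1),'z',M[:,2].round(3),'q',s['joints'].round(2),'F',s['ft_force'].round(1),'M',s['torque'].round(2),'w',round(s['gripper_width'],4),'ff',round(s['finger_force'],1))
    return s,M
def to(p,yaw,M,s):
    d=M.T@(np.array(p)-s['tcp_pos'])*1000
    y=np.degrees(np.arctan2(M[1,0],M[0,0])); print('shift',d.round(1),'turn',round(-((yaw-y+180)%360-180),1))
E
python3 - <<'E'
from h import *
s,M=st(); to([.532,.185,.20],-134.5,M,s)
E
```

```text
t 1.3 p [ 0.4508 -0.1976  0.2537] yaw_x -135.1 z [ 0.001  0.    -1.   ] q [-0.   -0.25 -0.18 -0.   -1.64 -0.78] F [ 0.4 -0.4  0.2] M [-0.14 -0.09  0.03] w 0.0856 ff 0.0
shift [-327.6  213.7   53.8] turn -0.6
```

>>> step_arm([
  [1,-328,214,0,-1],
  [1,-328,214,0,-1],
  [1,-328,214,0,-1],
  [1,-328,214,0,-1],
  [1,-328,214,0,-1],
  [1,-328,214,0,-1],
  [1,-328,214,0,-1],
  [1,-328,214,0,-1],
  [1,-328,214,0,-1],
  [1,-328,214,54,-1],
  [1,-328,214,54,-1],
  [1,-328,214,54,-1],
])

```text
time: 2.3
tcp_pos: [0.5294, 0.1842, 0.1939]
orientation: [-0.391, 0.921, -0.0, -0.004]
ft_force: [-0.4, 0.7, -1.1]
gripper_width: 0.0855
finger_force: 0.0
```

```bash
python3 - <<'E'
from h import *
s,M=st(); to([.532,.185,.109],-134.5,M,s)
E
```

```text
t 2.3 p [0.5294 0.1842 0.1939] yaw_x -134.0 z [-0.008 -0.003 -1.   ] q [ 0.69 -0.06 -0.12 -0.   -1.52 -1.46] F [-0.4  0.7 -1.1] M [-0.05  0.02 -0.03] w 0.0855 ff 0.0
shift [-3.  -1.6 84.9] turn 0.5
```

>>> step_arm([
  [1,0,0,30,0],
  [1,0,0,60,0],
  [1,0,0,80,0],
  [1,0,0,90,0],
  [1,0,0,90,0],
  [1,0,0,90,0],
  [0,0,0,90,0],
  [0,0,0,90,0],
  [0,0,0,90,0],
  [0,0,0,90,0],
  [0,0,0,90,0],
  [0,0,0,90,0],
], squeeze=30)

```text
time: 3.3
tcp_pos: [0.5314, 0.1834, 0.1096]
orientation: [-0.39, 0.921, 0.0, 0.0]
ft_force: [-0.1, -0.5, 2.1]
gripper_width: 0.0133
finger_force: 29.2
```

>>> step_arm([
  [0,0,0,0,0],
  [0,0,0,0,0],
  [0,0,0,0,0],
  [0,0,0,0,0],
])

```text
time: 3.63
tcp_pos: [0.5314, 0.1834, 0.1096]
orientation: [-0.39, 0.921, 0.0, 0.0]
ft_force: [-0.8, -0.1, 1.9]
gripper_width: 0.0137
finger_force: 29.7
```

```bash
python3 - <<'E'
from h import *
s,M=st()
E
```

```text
t 3.63 p [0.5314 0.1834 0.1096] yaw_x -134.1 z [ 0.  0. -1.] q [ 0.69 -0.03 -0.25  0.   -1.35 -1.46] F [-0.8 -0.1  1.9] M [ 0.06  0.17 -0.01] w 0.0137 ff 29.7
```

Gripped with the opening at 13.7 mm, which matches the bar. Turning anticlockwise, gently.

>>> step_arm([
  [0,0,0,0,-2],
  [0,0,0,0,-4],
  [0,0,0,0,-6],
  [0,0,0,0,-8],
  [0,0,0,0,-10],
  [0,0,0,0,-10],
  [0,0,0,0,-10],
])

```text
time: 4.22
tcp_pos: [0.5315, 0.1834, 0.1096]
orientation: [-0.468, 0.884, -0.0, 0.0]
ft_force: [0.5, -1.0, 2.9]
gripper_width: 0.0131
finger_force: 29.8
```

```bash
python3 - <<'E'
from h import *
s,M=st()
E
```

```text
t 4.22 p [0.5315 0.1834 0.1096] yaw_x -124.2 z [ 0.001  0.    -1.   ] q [ 0.69 -0.03 -0.25  0.   -1.35 -1.29] F [ 0.5 -1.   2.9] M [-0.03 -0.03  0.02] w 0.0131 ff 29.8
```

>>> step_arm([
  [0,0,0,0,-4],
  [0,0,0,0,-8],
  [0,0,0,0,-12],
  [0,0,0,0,-16],
  [0,0,0,0,-20],
  [0,0,0,0,-24],
  [0,0,0,0,-28],
  [0,0,0,0,-32],
  [0,0,0,0,-36],
  [0,0,0,0,-40],
])

```text
time: 5.05
tcp_pos: [0.5315, 0.1834, 0.1096]
orientation: [0.743, -0.669, 0.0, -0.0]
ft_force: [1.2, 0.1, 2.7]
gripper_width: 0.0137
finger_force: 29.9
```

```bash
python3 - <<'E'
from h import *
s,M=st()
E
```

```text
t 5.05 p [0.5315 0.1834 0.1096] yaw_x -84.0 z [ 0.  0. -1.] q [ 0.69 -0.03 -0.25  0.   -1.35 -0.58] F [1.2 0.1 2.7] M [0.05 0.   0.01] w 0.0137 ff 29.9
```

>>> step_arm([
  [0,0,0,0,-4],
  [0,0,0,0,-8],
  [0,0,0,0,-12],
  [0,0,0,0,-16],
  [0,0,0,0,-20],
  [0,0,0,0,-24],
  [0,0,0,0,-28],
  [0,0,0,0,-32],
  [0,0,0,0,-36],
  [0,0,0,0,-40],
  [0,0,0,0,-44],
  [0,0,0,0,-48],
])

```text
time: 6.05
tcp_pos: [0.5323, 0.1837, 0.1097]
orientation: [0.951, -0.309, 0.001, -0.001]
ft_force: [4.9, 1.5, 0.1]
gripper_width: 0.0137
finger_force: 29.6
```

```bash
python3 - <<'E'
from h import *
s,M=st()
T=grab('top');S=grab('side')
f=lambda I,x,y,w,h,k: cv2.resize(I[y:y+h,x:x+w,::-1],None,fx=k,fy=k,interpolation=cv2.INTER_CUBIC)
cv2.imwrite('pics/c3.png',np.hstack([f(T['color'],241,217,80,80,5),f(S['color'],272,195,80,80,5)]))
E
```

```text
t 6.05 p [0.5323 0.1837 0.1097] yaw_x -36.0 z [ 0.003  0.001 -1.   ] q [ 0.69 -0.03 -0.25  0.   -1.35  0.25] F [4.9 1.5 0.1] M [ 0.43 -1.78 -0.18] w 0.0137 ff 29.6
```

View pics/c3.png

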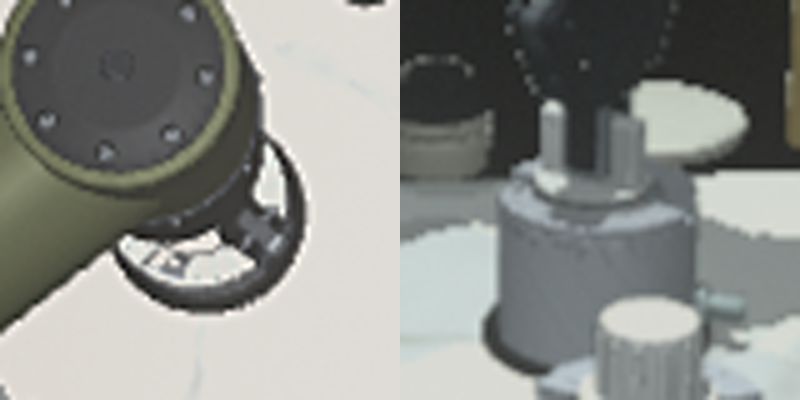

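The side crop shows the bar in the fingers at (550-640, 130), now lying roughly along x. A small sideways force has appeared, so I go on in small steps.

>>> step_arm([
  [0,0,0,0,-2],
  [0,0,0,0,-4],
  [0,0,0,0,-6],
  [0,0,0,0,-6],
])

```text
time: 6.48
tcp_pos: [0.5326, 0.1837, 0.1098]
orientation: [0.965, -0.261, 0.001, -0.001]
ft_force: [8.6, -0.8, -0.6]
gripper_width: 0.0136
finger_force: 29.5
```

```bash
python3 - <<'E'
from h import *
s,M=st()
E
```

```text
t 6.48 p [0.5326 0.1837 0.1098] yaw_x -30.2 z [ 0.003  0.001 -1.   ] q [ 0.69 -0.03 -0.25  0.   -1.35  0.35] F [ 8.6 -0.8 -0.6] M [ 0.17 -2.79 -0.16] w 0.0136 ff 29.5
```

The sideways force is the loose cartridge touching the bore, because I gripped it about 2 mm off its axis. I shift to re-centre and go on turning.

>>> step_arm([
  [0,1.5,-2.5,0,0],
  [0,1.5,-2.5,0,0],
  [0,1.5,-2.5,0,-2],
  [0,1.5,-2.5,0,-4],
  [0,1.5,-2.5,0,-6],
  [0,1.5,-2.5,0,-6],
])

```text
time: 6.98
tcp_pos: [0.5339, 0.1849, 0.1096]
orientation: [0.978, -0.209, 0.0, -0.0]
ft_force: [1.5, 0.2, 3.9]
gripper_width: 0.0134
finger_force: 30.2
```

```bash
python3 - <<'E'
from h import *
s,M=st()
E
```

```text
t 6.98 p [0.5339 0.1849 0.1096] yaw_x -24.1 z [ 0.  0. -1.] q [ 0.69 -0.02 -0.24 -0.   -1.35  0.46] F [1.5 0.2 3.9] M [-0.1  -0.31  0.05] w 0.0134 ff 30.2
```

Force is gone. Continue to the stop.

>>> step_arm([
  [0,0,0,0,-1],
  [0,0,0,0,-2],
  [0,0,0,0,-3],
  [0,0,0,0,-4],
  [0,0,0,0,-4],
])

```text
time: 7.4
tcp_pos: [0.5339, 0.1849, 0.1096]
orientation: [0.985, -0.174, 0.0, -0.0]
ft_force: [0.5, 0.6, 5.8]
gripper_width: 0.0137
finger_force: 30.5
```

>>> step_arm([
  [0,0,0,0,-1],
  [0,0,0,0,-2],
  [0,0,0,0,-2],
])

```text
time: 7.65
tcp_pos: [0.5339, 0.1848, 0.1096]
orientation: [0.988, -0.157, 0.0, -0.0]
ft_force: [0.1, 0.6, 4.5]
gripper_width: 0.0136
finger_force: 30.5
```

```bash
python3 - <<'E'
from h import *
s,M=st()
E
```

```text
t 7.65 p [0.5339 0.1848 0.1096] yaw_x -18.0 z [ 0.  0. -1.] q [ 0.69 -0.02 -0.24 -0.   -1.35  0.57] F [0.1 0.6 4.5] M [ 0.16 -0.03  0.1 ] w 0.0136 ff 30.5
```

>>> step_arm([
  [0,0,0,0,-1],
  [0,0,0,0,-2],
  [0,0,0,0,-2],
])

```text
time: 7.9
tcp_pos: [0.5339, 0.1848, 0.1096]
orientation: [0.99, -0.139, 0.0, -0.0]
ft_force: [0.5, -0.6, 4.9]
gripper_width: 0.0135
finger_force: 30.5
```

>>> step_arm([
  [0,0,0,0,-1],
  [0,0,0,0,-2],
  [0,0,0,0,-2],
])

```text
time: 8.15
tcp_pos: [0.5339, 0.1852, 0.1096]
orientation: [0.992, -0.123, 0.0, -0.001]
ft_force: [-0.9, 2.1, 5.4]
gripper_width: 0.0137
finger_force: 34.4
```

```bash
python3 - <<'E'
from h import *
s,M=st()
E
```

```text
t 8.15 p [0.5339 0.1852 0.1096] yaw_x -14.1 z [ 0.     0.001 -1.   ] q [ 0.69 -0.02 -0.24 -0.   -1.35  0.64] F [-0.9  2.1  5.4] M [ 0.58  0.02 -0.77] w 0.0137 ff 34.4
```

The stop is met at yaw -14° (moment -0.77 N m), in line with the gaps. I regrasp at the far end of the bar so the cartridge can later be tilted about the pads.

>>> step_arm([
  [0.4,0,0,0,1],
  [0.4,0,0,0,1],
  [0.4,0,0,0,1],
  [0.4,8,0,0,1],
  [0.4,16,0,0,1],
  [0.4,16,0,1,1],
  [0.4,16,0,1,1],
  [0,16,0,1,1],
  [0,16,0,1,1],
  [0,16,0,1,1],
  [0,16,0,1,1],
  [0,16,0,1,1],
], squeeze=100)

```text
time: 9.15
tcp_pos: [0.5493, 0.1809, 0.1083]
orientation: [0.991, -0.132, 0.0, -0.0]
ft_force: [0.4, -0.8, -0.7]
gripper_width: 0.0123
finger_force: 97.4
```

>>> step_arm([
  [0,0,0,0,0],
  [0,0,0,0,0],
  [0,0,0,0,0],
  [0,0,0,-2,0],
  [0,0,0,-4,0],
  [0,0,0,-6,0],
  [0,0,0,-8,0],
  [0,0,0,-8,0],
])

```text
time: 9.82
tcp_pos: [0.5494, 0.1809, 0.1169]
orientation: [0.991, -0.132, 0.0, -0.0]
ft_force: [-0.1, -0.2, -1.1]
gripper_width: 0.0124
finger_force: 97.5
```

```bash
python3 - <<'E'
from h import *
s,M=st()
E
```

```text
t 9.82 p [0.5494 0.1809 0.1169] yaw_x -15.1 z [ 0.  0. -1.] q [ 0.66  0.01 -0.19  0.   -1.37  0.64] F [-0.1 -0.2 -1.1] M [ 0.12 -0.07  0.  ] w 0.0124 ff 97.5
```

Lifting freely past 2 mm. Continue straight up.

>>> step_arm([
  [0,0,0,-10,0],
  [0,0,0,-20,0],
  [0,0,0,-30,0],
  [0,0,0,-40,0],
  [0,0,0,-50,0],
  [0,0,0,-60,0],
  [0,0,0,-75,0],
  [0,0,0,-90,0],
  [0,0,0,-105,0],
  [0,0,0,-120,0],
  [0,0,0,-130,0],
  [0,0,0,-130,0],
])

```text
time: 10.82
tcp_pos: [0.5501, 0.181, 0.2496]
orientation: [0.991, -0.132, 0.002, -0.001]
ft_force: [0.3, -0.1, -0.5]
gripper_width: 0.0127
finger_force: 98.1
```

```bash
python3 - <<'E'
from h import *
s,M=st()
S=grab('side')
q=cloud(S); m=(abs(q[...,0]-.54)<.09)&(abs(q[...,1]-.18)<.06)&(q[...,2]>.1)&(q[...,2]<.27); v,u=np.nonzero(m); print(u.min(),u.max(),v.min(),v.max())
cv2.imwrite('pics/s4.png',cv2.resize(S['color'][100:280,240:440,::-1],None,fx=3,fy=3,interpolation=cv2.INTER_CUBIC))
E
```

```text
t 10.82 p [0.5501 0.181  0.2496] yaw_x -15.1 z [ 0.004  0.002 -1.   ] q [ 0.66 -0.02  0.02  0.   -1.6   0.64] F [ 0.3 -0.1 -0.5] M [ 0.03 -0.09  0.02] w 0.0127 ff 98.1
294 329 155 208
```

View pics/s4.png

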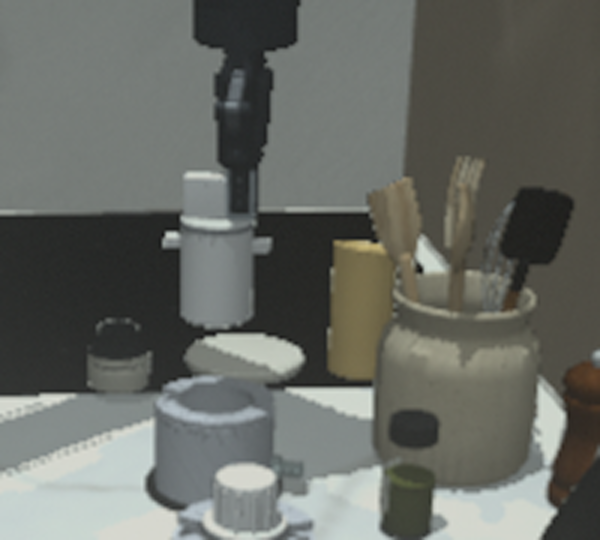

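Cartridge hangs upright, clear of the housing (bottom at about (215,322) in the crop), held at the far end of its bar. Next I measure the lens precisely.

```bash
python3 - <<'E'
from h import *
PT=np.load('pt.npy');PS=np.load('ps.npy')
T=grab('top');S=grab('side')
def glass(f,x,y,w,h):
    I=f['color'].astype(int);g=I.min(2);m=np.zeros(g.shape,np.uint8)
    m[y:y+h,x:x+w]=(g[y:y+h,x:x+w]>105);n,l,st_,c=cv2.connectedComponentsWithStats(m)
    return [(st_[i].tolist(),c[i].round(1).tolist()) for i in range(1,n) if st_[i][4]>5]
print(glass(T,440,200,20,18)); print(glass(S,424,322,24,22))
def tri(a,b):
    d1=rays(T,[a])[0];d2=rays(S,[b])[0];A=np.c_[d1,-d2];t=np.linalg.lstsq(A,S['eye']-T['eye'],rcond=None)[0]
    p=T['eye']+d1*t[0];q=S['eye']+d2*t[1];return (p+q)/2,np.linalg.norm(p-q)
print('glass',tri([450,208.4],[433,332]))
kn=plane(T,[[427,204.6],[460.75,206.5]],.07);print('knobs',kn,np.degrees(np.arctan2(*(kn[0]-kn[1])[[1,0]])))
cnt=np.array([.669,-.266,.097])
A=np.vstack([P[(np.linalg.norm(P-cnt,axis=2)<.019)] for P in(PT,PS)])
rng=np.random.default_rng(0)
for nm,A in(('T',PT[np.linalg.norm(PT-cnt,axis=2)<.017]),('S',PS[np.linalg.norm(PS-cnt,axis=2)<.017]),('both',A)):
    best=None
    for _ in range(2000):
        a=A[rng.choice(len(A),3,False)];n=np.cross(a[1]-a[0],a[2]-a[0]);
        if np.linalg.norm(n)<1e-8: continue
        n/=np.linalg.norm(n);k=abs((A-a[0])@n)<.0015
        if best is None or k.sum()>best.sum(): best=k
    c=A[best].mean(0);n=np.linalg.svd(A[best]-c)[2][2];n*=np.sign(n[2]);print(nm,len(A),best.sum(),c.round(4),n.round(3),'theta',np.arccos(n[2]).round(3),'az',np.degrees(np.arctan2(n[1],n[0])).round(1))
cv2.imwrite('pics/c5.png',cv2.resize(S['color'][320:400,400:470,::-1],None,fx=8,fy=8,interpolation=cv2.INTER_CUBIC)[:600])
E
```

```text
[([457, 200, 3, 4, 9], [458.3, 201.3]), ([446, 205, 8, 8, 48], [449.4, 208.3]), ([456, 209, 4, 9, 28], [457.9, 213.4])]
[([432, 322, 16, 17, 112], [442.2, 326.5]), ([429, 327, 7, 9, 38], [432.2, 330.9])]
glass (array([ 0.67020621, -0.26475593,  0.09615679]), np.float64(0.00562310052465158))
knobs [[ 0.68218775 -0.20785507  0.07      ]
 [ 0.67900107 -0.29905438  0.07      ]] 87.99878600850623
T 107 48 [ 0.6695 -0.2626  0.0953] [-0.44   0.012  0.898] theta 0.455 az 178.4
S 206 127 [ 0.6728 -0.2688  0.0982] [-0.466 -0.033  0.884] theta 0.486 az -176.0
both 375 180 [ 0.6717 -0.2665  0.0974] [-0.491  0.024  0.871] theta 0.514 az 177.2
```

View pics/c5.png

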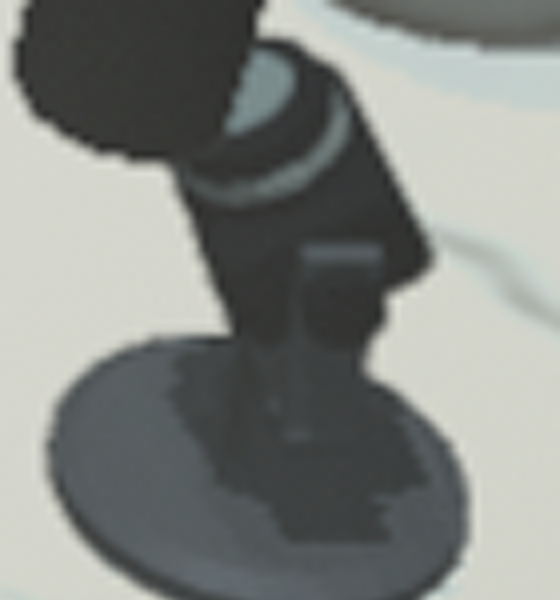

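The faucet hides part of the lens in the side view; the barrel edges, (345,80)-(432,255) and (180,180)-(235,330) in the crop, still give the axis.

```bash
python3 - <<'E'
from h import *
T=grab('top');S=grab('side')
px=lambda a:[[400+(a[0]+.5)/8-.5,320+(a[1]+.5)/8-.5]]
pl=lambda a,b:np.cross(rays(S,px(a))[0],rays(S,px(b))[0])
e1=pl((345,80),(432,255));e2=pl((180,180),(235,330))
d=np.cross(e1,e2);d/=np.linalg.norm(d)*np.sign(d[2]);print('axis from edges',d.round(3),np.arccos(d[2]).round(3))
# assume az 178: theta from each edge alone is biased by taper only; solve with tilt in plane az
for az in(176,178,180):
    h=np.array([np.cos(np.radians(az)),np.sin(np.radians(az)),0])
    print(az,[round(float(np.arctan2(-e[2],e@h)%np.pi),3) for e in(e1,e2)])
print('glass top on planes',plane(T,[[449.4,208.3]],.094),plane(T,[[449.4,208.3]],.096))
# dark foot outline bottom disc, top view lower arc at z=.008 : circle fit of edge points
hsv=cv2.cvtColor(T['color'],cv2.COLOR_RGB2HSV)[...,2]
m=np.zeros((480,640),np.uint8);m[190:232,425:468]=(hsv[190:232,425:468]<130)
c=max(cv2.findContours(m,0,1)[0],key=len).reshape(-1,2);c=c[c[:,1]>209]
P=plane(T,c,.008);A=np.c_[2*P[:,:2],np.ones(len(P))];x=np.linalg.lstsq(A,(P[:,:2]**2).sum(1),rcond=None)[0];print('foot',x[:2],np.sqrt(x[2]+x[0]**2+x[1]**2))
E
```

```text
axis from edges [-0.179 -0.964  0.195] 1.375
176 [0.502, 0.395]
178 [0.503, 0.395]
180 [0.504, 0.396]
glass top on planes [[ 0.6681133  -0.26285101  0.094     ]] [[ 0.6676778  -0.26239552  0.096     ]]
foot [ 0.6807778  -0.26163786] 0.04040319238922863
```

```bash
python3 - <<'E'
from h import *
P=np.load('pt.npy')
for yaw in(-15,-30,-45):
    a=np.radians(yaw); c=np.array([.5325,.1856])+.105*np.array([np.cos(a),np.sin(a)])
    r=np.hypot(P[...,0]-c[0],P[...,1]-c[1])
    far=np.hypot(P[...,0]-.5325,P[...,1]-.1856)>.085
    for lo in(.03,.09,.2):
        m=far&(P[...,2]>lo)&(P[...,2]<.5); i=np.argmin(np.where(m,r,9)); print(yaw,c.round(3),'z>',lo,P.reshape(-1,3)[i].round(3),r.ravel()[i].round(3))
E
```

```text
-15 [0.634 0.158] z> 0.03 [0.661 0.117 0.05 ] 0.05
-15 [0.634 0.158] z> 0.09 [0.659 0.11  0.09 ] 0.054
-15 [0.634 0.158] z> 0.2 [0.705 0.145 0.213] 0.072
-30 [0.623 0.133] z> 0.03 [0.654 0.109 0.033] 0.039
-30 [0.623 0.133] z> 0.09 [0.659 0.11  0.09 ] 0.042
-30 [0.623 0.133] z> 0.2 [0.705 0.145 0.213] 0.082
-45 [0.607 0.111] z> 0.03 [0.652 0.1   0.031] 0.046
-45 [0.607 0.111] z> 0.09 [0.655 0.102 0.097] 0.049
-45 [0.607 0.111] z> 0.2 [0.705 0.145 0.213] 0.104
```

Space on the far side is tight (the jar), but the left side of the empty housing is free. I carry the cartridge there, with the bar's gripped end pointing away from the housing, to tilt it about the pads against the fixed housing rim.

>>> step_arm([
  [0,-9,-35,0,-7],
  [0,-18,-70,0,-14],
  [0,-27,-105,0,-21],
  [0,-27,-105,0,-28],
  [0,-27,-105,0,-35],
  [0,-27,-105,0,-42],
  [0,-27,-105,0,-49],
  [0,-27,-105,0,-56],
  [0,-27,-105,0,-63],
  [0,-27,-105,0,-70],
  [0,-27,-105,0,-77],
  [0,-27,-105,0,-84],
])

```text
time: 12.07
tcp_pos: [0.5504, 0.2891, 0.2451]
orientation: [0.823, 0.568, -0.001, 0.0]
ft_force: [-0.2, 0.9, -2.0]
gripper_width: 0.013
finger_force: 98.4
```

>>> step_arm([
  [0,0,0,0,-7],
  [0,0,0,20,-11],
  [0,0,0,50,-11],
  [0,0,0,75,-11],
  [0,0,0,84,-11],
  [0,0,0,84,-11],
  [0,0,0,84,-11],
], squeeze=60)

```text
time: 12.65
tcp_pos: [0.5509, 0.2891, 0.1628]
orientation: [0.767, 0.642, -0.0, 0.0]
ft_force: [0.9, -0.1, -0.6]
gripper_width: 0.0126
finger_force: 98.2
```

```bash
python3 - <<'E'
from h import *
s,M=st(); d=s['tcp_pos'][:2]-[.5325,.1856]; print('rel housing in tool x,y',d@M[:2,0],d@M[:2,1])
E
```

```text
t 12.65 p [0.5509 0.2891 0.1628] yaw_x 79.9 z [ 0.    -0.001 -1.   ] q [ 0.81  0.11 -0.01  0.   -1.45  2.16] F [ 0.9 -0.1 -0.6] M [ 0.04 -0.13  0.02] w 0.0126 ff 98.2
rel housing in tool x,y 0.10511091190570765 -5.8575752547479194e-05
```

>>> step_arm([
  [0,-8,0,0,0],
  [0,-13,0,0,0],
  [0,-18,0,0,0],
  [0,-22,0,0,0],
  [0,-26,0,0,0],
  [0,-30,0,0,0],
  [0,-30,0,0,0],
], squeeze=60)

```text
time: 13.23
tcp_pos: [0.547, 0.2624, 0.1667]
orientation: [0.766, 0.642, 0.006, -0.001]
ft_force: [2.4, 9.4, 2.5]
gripper_width: 0.0127
finger_force: 100.5
```

```bash
python3 - <<'E'
from h import *
s,M=st()
S=grab('side')
cv2.imwrite('pics/s6.png',cv2.resize(S['color'][130:280,250:400,::-1],None,fx=4,fy=4,interpolation=cv2.INTER_CUBIC))
E
```

```text
t 13.23 p [0.547  0.2624 0.1667] yaw_x 79.9 z [ 0.008  0.01  -1.   ] q [ 0.78  0.06 -0.06 -0.   -1.45  2.19] F [2.4 9.4 2.5] M [ 3.37 -0.53  0.02] w 0.0127 ff 100.5
```

View pics/s6.png

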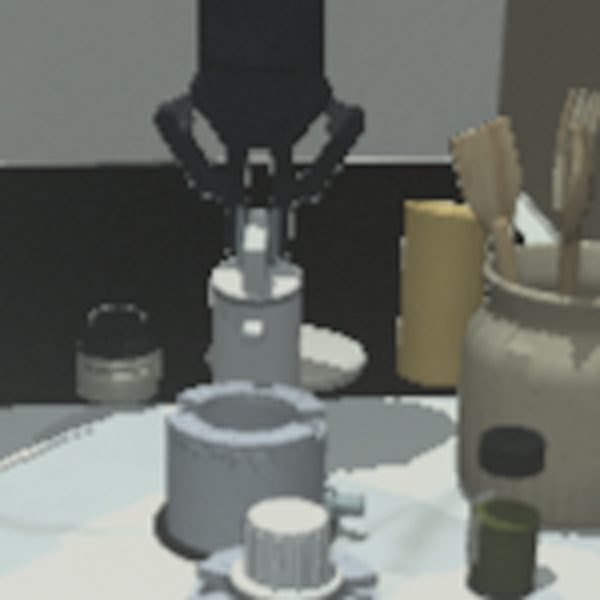

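The crop shows the cartridge at (258,330) against the rim, only slightly leaning; the grip force still reads 100 N. I lower the squeeze and go on.

>>> step_arm([
  [0.03,0,0,0,0],
  [0.02,0,0,0,0],
  [0,0,0,0,0],
  [0,-4,0,0,0],
  [0,-8,0,0,0],
  [0,-8,0,0,0],
], squeeze=30)

```text
time: 13.78
tcp_pos: [0.5459, 0.2546, 0.1671]
orientation: [0.766, 0.642, 0.006, -0.001]
ft_force: [1.9, 8.4, 3.6]
gripper_width: 0.0125
finger_force: 101.6
```

```bash
cat >> h.py <<'E'
def cart(s,n=3):
    """white points below tool -> tilt from cylinder side normals via SVD of cloud normals"""
    out=[]
    for _ in range(n):
        S=grab('side');P=cloud(S);d=P-s['tcp_pos']
        m=(np.hypot(d[...,0],d[...,1])<.11)&(d[...,2]<-.024)&(d[...,2]>-.13)&(S['color'].min(2)>70)
        out.append((S,P,m))
    return out
E
python3 - <<'E'
from h import *
s,M=st()
for S,P,m in cart(s,1):
    v,u=np.nonzero(m);print(len(u),u.min(),u.max(),v.min(),v.max())
    cv2.imwrite('pics/s7.png',cv2.resize(S['color'][130:280,250:400,::-1],None,fx=4,fy=4,interpolation=cv2.INTER_CUBIC))
    # side line: points on cylinder's camera-facing line (x near tcp)
    q=P[m];e=M[:,0];t=(q-s['tcp_pos'])
    k=abs(t@M[:,1])<.008
    a=(t[k]@e)*1000;z=t[k][:,2]*1000
    for zz in range(-125,-20,8):
        w=(z>zz)&(z<=zz+8)
        if w.sum(): print(zz+4,np.median(a[w]).round(1),w.sum())
E
```

```text
t 13.78 p [0.5459 0.2546 0.1671] yaw_x 79.9 z [ 0.009  0.01  -1.   ] q [ 0.77  0.04 -0.07 -0.   -1.45  2.2 ] F [1.9 8.4 3.6] M [ 3.44 -0.78  0.02] w 0.0125 ff 101.6
1215 291 330 198 254
-121 -28.7 7
-113 -29.2 18
-105 -28.9 19
-97 -36.9 7
-89 -38.9 46
-81 -25.4 16
-73 -26.9 18
-65 -28.1 13
-57 -44.0 12
-49 -38.5 26
-41 -34.4 20
-33 -34.0 22
-25 -28.7 12
```

It is slipping round steadily at about 9 N, as intended. Pushing on.

>>> step_arm([
  [0,-4,0,0,0],
  [0,-8,0,0,0],
  [0,-12,0,0,0],
  [0,-16,0,0,0],
  [0,-16,0,0,0],
])

```text
time: 14.25
tcp_pos: [0.5432, 0.2386, 0.1673]
orientation: [0.766, 0.642, 0.006, -0.001]
ft_force: [1.9, 7.2, 4.7]
gripper_width: 0.0122
finger_force: 103.6
```

```bash
python3 - <<'E'
from h import *
s,M=st(); d=s['tcp_pos'][:2]-[.5325,.1856]; print(d@M[:2,0])
E
```

```text
t 14.25 p [0.5432 0.2386 0.1673] yaw_x 79.9 z [ 0.009  0.009 -1.   ] q [ 0.75  0.02 -0.09 -0.   -1.45  2.21] F [1.9 7.2 4.7] M [ 3.1  -0.58  0.02] w 0.0122 ff 103.6
0.0540011260497774
```

Estimated tilt is now about 27° from the contact geometry. Withdraw from the rim and raise.

>>> step_arm([
  [0,10,0,0,0],
  [0,25,0,0,0],
  [0,45,0,0,0],
  [0,50,0,-20,0],
  [0,50,0,-50,0],
  [0,50,0,-80,0],
  [0,50,0,-110,0],
  [0,50,0,-138,0],
  [0,50,0,-138,0],
], squeeze=100)

```text
time: 15.0
tcp_pos: [0.5514, 0.2859, 0.3075]
orientation: [0.767, 0.642, 0.004, 0.001]
ft_force: [0.3, -1.0, 0.1]
gripper_width: 0.0123
finger_force: 102.8
```

```bash
python3 - <<'E'
from h import *
s,M=st(); to([.45,0.05,.301],30,M,s); to([.580,-.259,.301],-2,M,s)
E
```

```text
t 15.0 p [0.5514 0.2859 0.3075] yaw_x 79.9 z [ 0.008  0.004 -1.   ] q [ 0.8   0.1   0.25  0.   -1.71  2.16] F [ 0.3 -1.   0.1] M [-0.04 -0.11 -0.02] w 0.0123 ff 102.8
shift [-250.1  -58.3    4.8] turn 49.9
shift [-531.3  124.1    4.7] turn 81.9
```

>>> step_arm([
  [0,-30,-7,0,6],
  [0,-60,-14,0,12],
  [0,-95,-22,0,18],
  [0,-130,-30,0,24],
  [0,-165,-38,0,30],
  [0,-200,-46,0,36],
  [0,-230,-53,0,42],
  [0,-250,-58,0,48],
  [0,-280,-35,0,54],
  [0,-310,-15,0,60],
  [0,-340,3,0,66],
  [0,-370,22,0,72],
])

```text
time: 16.0
tcp_pos: [0.507, -0.0841, 0.3002]
orientation: [0.998, 0.066, -0.0, 0.0]
ft_force: [0.9, 1.6, -1.0]
gripper_width: 0.0127
finger_force: 102.8
```

```bash
python3 - <<'E'
from h import *
s,M=st(); to([.580,-.259,.301],-2,M,s)
E
```

```text
t 16.0 p [ 0.507  -0.0841  0.3002] yaw_x 7.6 z [-0. -0. -1.] q [ 0.23 -0.18 -0.04  0.   -1.71  1.48] F [ 0.9  1.6 -1. ] M [ 0.12 -0.17  0.02] w 0.0127 ff 102.8
shift [ 49.2 183.   -0.8] turn 9.6
```

>>> step_arm([
  [0,10,35,0,5],
  [0,20,70,0,9],
  [0,30,105,0,9],
  [0,38,140,0,9],
  [0,44,165,0,9],
  [0,46,172,0,9],
  [0,46,172,0,9],
  [0,46,172,0,9],
])

```text
time: 16.67
tcp_pos: [0.5759, -0.2466, 0.2994]
orientation: [1.0, -0.01, -0.001, -0.0]
ft_force: [-0.6, -0.1, -1.1]
gripper_width: 0.0124
finger_force: 102.7
```

```bash
python3 - <<'E'
from h import *
s,M=st(); to([.580,-.259,.301],-2,M,s)
S=grab('side')
cv2.imwrite('pics/s8.png',cv2.resize(S['color'][140:400,270:530,::-1],None,fx=2.3,fy=2.3,interpolation=cv2.INTER_CUBIC))
E
```

```text
t 16.67 p [ 0.5759 -0.2466  0.2994] yaw_x -1.2 z [-0.002  0.    -1.   ] q [-0.09  0.12  0.26 -0.   -1.71  1.64] F [-0.6 -0.1 -1.1] M [ 0.09 -0.   -0.  ] w 0.0124 ff 102.7
shift [ 4.3 12.3 -1.6] turn 0.8
```

View pics/s8.png

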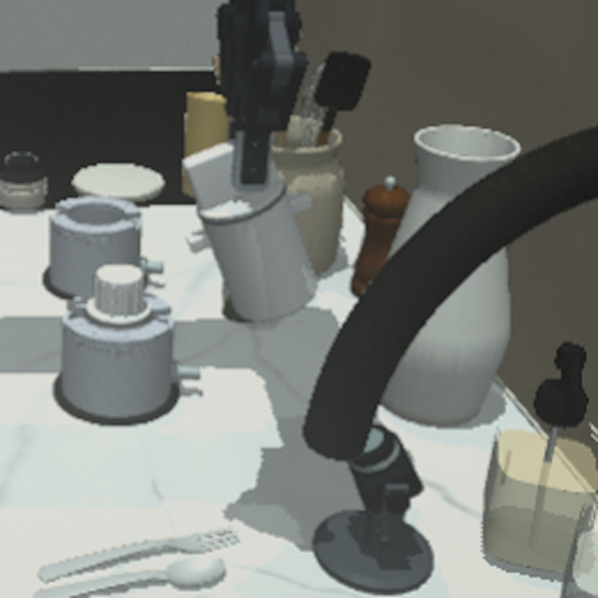

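The side crop shows the cartridge leaning towards the robot, its underside facing the camera head. Body edges are about (207,222)-(240,318) and (283,200)-(315,290). I fit the body from depth and compare it with the lens axis.

```bash
cat > fit.py <<'E'
from h import *
from scipy.optimize import least_squares
L=np.array([.668,-.262,.0955]);th=.485;az=np.radians(178)
N=np.array([np.sin(th)*np.cos(az),np.sin(th)*np.sin(az),np.cos(th)])
def fit():
    s,M=st();X=M[:,0]
    g=s['tcp_pos']-[0,0,.003]; n0=np.array([-.455*X[0],-.455*X[1],.89])
    u0=g-.1*n0-.017*np.array([.89*X[0],.89*X[1],.455])
    Q=[]
    for _ in range(3):
        S=grab('side');P=cloud(S);Q.append(P[np.isfinite(P[...,0])&(S['color'].min(2)>50)])
    Q=np.vstack(Q);x=np.r_[u0,n0[:2]]
    def f(x,q):
        n=np.r_[x[3:],np.sqrt(1-x[3]**2-x[4]**2)];d=q-x[:3];a=d@n
        return np.linalg.norm(d-a[:,None]*n,axis=1)-.028,a,n
    for tol in(.012,.006,.004,.004):
        r,a,n=f(x,Q);k=(abs(r)<tol)&(a>.006)&(a<.05)
        q=Q[k];x=least_squares(lambda x:np.r_[f(x,q)[0]*1000,(f(x,np.array([u0]))[1])],x,loss='soft_l1').x
    r,a,n=f(x,Q);k=(abs(r)<.003)&(a>-.03)&(a<.06);lo=np.percentile(a[k],1)
    # underside: end of dense points
    h,e=np.histogram(a[k],np.arange(-.03,.0601,.002));end=e[np.argmax(h>.4*np.median(h[h>0]))]
    # lug/top: flat-top points near axis
    rr=r+.028;kt=(rr<.026)&(a>.065)&(a<.09);print('top plane a',np.median(a[kt]).round(4),kt.sum(),'end',end.round(4),lo.round(4),'rms',r[k].std().round(4),k.sum())
    u=x[:3];top=np.median(a[kt]);u2=u+(top-.079)*n
    print('n',n.round(3),'theta',np.arccos(n[2]).round(3),'az',np.degrees(np.arctan2(n[1],n[0])).round(1),'angle to lens axis',np.degrees(np.arccos(n@N)).round(1))
    print('u(end)',(u+end*n).round(4),'u(top)',u2.round(4),'pred',u0.round(4),'target',(L+.12*N).round(4))
    return s,M,n,u2
if __name__=='__main__': fit()
E
python3 fit.py
```

```text
t 16.72 p [ 0.5759 -0.2461  0.3   ] yaw_x -1.1 z [-0.001  0.    -1.   ] q [-0.08  0.12  0.26 -0.   -1.71  1.64] F [-0.4 -0.4 -0.5] M [0.04 0.01 0.03] w 0.0126 ff 102.7
top plane a 0.083 910 end 0.006 0.0054 rms 0.0009 3867
n [-0.378  0.004  0.926] theta 0.387 az 179.4 angle to lens axis 5.6
u(end) [ 0.5993 -0.2456  0.2031] u(top) [ 0.6    -0.2456  0.2012] pred [ 0.6062 -0.2467  0.2003] target [ 0.6121 -0.26    0.2017]
```

Tilt is 0.387, about 5° short. I re-measure the lens axis with the same cylinder fit on the barrel before correcting.

```bash
python3 - <<'E'
from h import *
from scipy.optimize import least_squares
PT=np.load('pt.npy');PS=np.load('ps.npy')
piv=np.array([.681,-.262,.07])
def run(Q,R0,free):
    x=np.array([piv[0],piv[1],-.466,.0,R0])
    def f(x,q):
        n=np.r_[x[2:4],np.sqrt(1-x[2]**2-x[3]**2)];d=q-np.r_[x[:2],.07];a=d@n
        return np.linalg.norm(d-a[:,None]*n,axis=1)-x[4],a,n
    for tol in(.006,.004,.0025,.0025):
        r,a,n=f(x,Q);k=(abs(r)<tol)&(a>.004)&(a<.028);q=Q[k]
        x=least_squares(lambda x:np.r_[f(x,q)[0]*1000,(x[4]-R0)*(1e2 if free else 1e6)],x,loss='soft_l1').x
    r,a,n=f(x,Q);k=(abs(r)<.0025)&(a>-.02)&(a<.04)
    c=np.r_[x[:2],.07]; fr=(r<-.003)&(a>.015)&(a<.04)
    fa=np.median(a[fr]) if fr.any() else np.nan
    print(k.sum(),'R',x[4].round(4),'n',n.round(3),'theta',np.arccos(n[2]).round(3),'az',np.degrees(np.arctan2(n[1],n[0])).round(1),'axis@.07',x[:2].round(4),'front a',fa.round(4),'max a',np.percentile(a[k],98).round(4),'lens',(c+.029*n).round(4))
sel=lambda P:P[np.linalg.norm(P-[.674,-.264,.083],axis=2)<.035]
for nm,Q in(('S',sel(PS)),('T',sel(PT)),('TS',np.vstack([sel(PS),sel(PT)]))):
    print(nm,len(Q)); run(Q,.017,False); run(Q,.017,True)
E
```

```text
S 720
347 R 0.017 n [-0.509  0.314  0.801] theta 0.641 az 148.3 axis@.07 [ 0.6844 -0.2699] front a 0.0304 max a 0.0293 lens [ 0.6697 -0.2608  0.0932]
356 R 0.0188 n [-0.521  0.31   0.795] theta 0.651 az 149.3 axis@.07 [ 0.6845 -0.2674] front a 0.0297 max a 0.028 lens [ 0.6693 -0.2584  0.0931]
T 317
103 R 0.017 n [-0.479 -0.358  0.802] theta 0.641 az -143.2 axis@.07 [ 0.6835 -0.2562] front a 0.0314 max a 0.0317 lens [ 0.6696 -0.2666  0.0932]
113 R 0.0193 n [-0.488 -0.303  0.819] theta 0.612 az -148.2 axis@.07 [ 0.6817 -0.2603] front a 0.0291 max a 0.0278 lens [ 0.6676 -0.269   0.0937]
TS 1037
471 R 0.017 n [-0.578  0.373  0.726] theta 0.759 az 147.1 axis@.07 [ 0.6867 -0.2714] front a 0.0326 max a 0.032 lens [ 0.67   -0.2605  0.091 ]
463 R 0.0182 n [-0.527  0.352  0.773] theta 0.687 az 146.3 axis@.07 [ 0.6845 -0.2688] front a 0.0306 max a 0.0291 lens [ 0.6692 -0.2586  0.0924]
```

```bash
python3 - <<'E'
from h import *
from scipy.optimize import least_squares
S=grab('side');T=grab('top')
PT=np.load('pt.npy')
PS=np.mean([cloud(grab('side')) for _ in range(6)],0)
sel=lambda P:P[np.linalg.norm(P-[.674,-.264,.083],axis=2)<.035]
for az in(174,178,182):
  h=np.array([np.cos(np.radians(az)),np.sin(np.radians(az)),0]);z=np.array([0,0,1.])
  for nm,Q in(('S',sel(PS)),('TS',np.vstack([sel(PS),sel(PT)]))):
    x=np.array([.681,-.262,.5,.017])
    def f(x,q):
        n=np.sin(x[2])*h+np.cos(x[2])*z;d=q-np.r_[x[:2],.07];a=d@n
        return np.linalg.norm(d-a[:,None]*n,axis=1)-x[3],a,n
    for tol in(.006,.004,.003,.003):
        r,a,n=f(x,Q);k=(abs(r)<tol)&(a>.003)&(a<.027);q=Q[k]
        x=least_squares(lambda x:np.r_[f(x,q)[0]*1000,(x[3]-.017)*3e4],x,loss='soft_l1').x
    r,a,n=f(x,Q)
    print(az,nm,k.sum(),'th',x[2].round(3),'axis',x[:2].round(4),'R',x[3].round(4),'rms',(r[k].std()*1000).round(2),'lens',(np.r_[x[:2],.07]+.029*n).round(4))
# right barrel edge sub-pixel: strongest dark->light transition per row, in side view
g=cv2.cvtColor(S['color'],cv2.COLOR_RGB2GRAY).astype(int);E=[]
for v in range(332,352):
    u0=400+(345+ (v-330)*8*87/175)/8; u=int(u0)-4+np.argmax(np.diff(g[v,int(u0)-4:int(u0)+6])); E.append([u+.5,v])
E=np.array(E);vx,vy,a,b=cv2.fitLine(E.astype(np.float32),cv2.DIST_HUBER,0,.01,.01).ravel();print('edge slope',vx/vy)
e=np.cross(rays(S,[[a,b]])[0],rays(S,[[a+vx*10,b+vy*10]])[0])
h=np.array([-1,.035,0]);print('theta edge',np.arctan2(-e[2],e@h)%np.pi)
E
```

```text
174 S 218 th 0.601 axis [ 0.6853 -0.2644] R 0.017 rms 1.04 lens [ 0.669  -0.2627  0.0939]
174 TS 279 th 0.636 axis [ 0.6859 -0.2644] R 0.0171 rms 1.19 lens [ 0.6688 -0.2626  0.0933]
178 S 220 th 0.501 axis [ 0.6829 -0.2634] R 0.017 rms 1.08 lens [ 0.669  -0.263   0.0954]
178 TS 269 th 0.62 axis [ 0.6856 -0.2635] R 0.0171 rms 1.19 lens [ 0.6688 -0.263   0.0936]
182 S 217 th 0.408 axis [ 0.6809 -0.2628] R 0.017 rms 1.02 lens [ 0.6694 -0.2632  0.0966]
182 TS 260 th 0.633 axis [ 0.6859 -0.2628] R 0.017 rms 1.21 lens [ 0.6688 -0.2634  0.0934]
edge slope 0.5084762
theta edge 0.5096621354153676
```

Barrel estimates agree on about 0.50 (edge 0.51, cylinder 0.50), with the lens at (0.669, -0.263, 0.095). I take the cartridge back to the empty housing for another 0.11 rad of tilt.

>>> step_arm([
  [0,-12,-33,0,-6],
  [0,-25,-66,0,-12],
  [0,-38,-99,0,-18],
  [0,-50,-132,0,-24],
  [0,-63,-165,0,-30],
  [0,-76,-198,0,-36],
  [0,-88,-231,0,-42],
  [0,-101,-264,0,-48],
  [0,-94,-298,0,-54],
  [0,-86,-332,0,-60],
  [0,-78,-366,0,-66],
  [0,-70,-400,0,-72],
])

```text
time: 18.27
tcp_pos: [0.5135, 0.1562, 0.3009]
orientation: [0.813, 0.582, 0.001, -0.0]
ft_force: [1.7, -0.8, -1.4]
gripper_width: 0.0125
finger_force: 102.7
```

```bash
python3 - <<'E'
from h import *
s,M=st(); to([.5473,.2693,.30],80,M,s)
E
```

```text
t 18.27 p [0.5135 0.1562 0.3009] yaw_x 71.2 z [ 0.001  0.001 -1.   ] q [ 0.67 -0.12  0.02 -0.   -1.71  2.14] F [ 1.7 -0.8 -1.4] M [-0.12 -0.14  0.03] w 0.0125 ff 102.7
shift [118.   -4.5   1. ] turn -8.8
```

>>> step_arm([
  [0,35,-2,0,-5],
  [0,70,-4,0,-9],
  [0,100,-4,0,-9],
  [0,118,-4,0,-9],
  [0,118,-4,30,-9],
  [0,118,-4,65,-9],
  [0,118,-4,100,-9],
  [0,118,-4,125,-9],
  [0,118,-4,137,-9],
  [0,118,-4,137,-9],
  [0,118,-4,137,-9],
])

```text
time: 19.18
tcp_pos: [0.5489, 0.2672, 0.1645]
orientation: [0.767, 0.642, 0.0, 0.0]
ft_force: [0.2, 0.2, -0.5]
gripper_width: 0.0128
finger_force: 102.7
```

```bash
python3 - <<'E'
from h import *
s,M=st(); d=s['tcp_pos'][:2]-[.5325,.1856]; print(d@M[:2,0],d@M[:2,1])
E
```

```text
t 19.18 p [0.5489 0.2672 0.1645] yaw_x 79.9 z [ 0.001 -0.    -1.   ] q [ 0.78  0.07 -0.04  0.   -1.45  2.18] F [ 0.2  0.2 -0.5] M [-0.05 -0.    0.02] w 0.0128 ff 102.7
0.08319364700978242 0.0018287972029310282
```

>>> step_arm([
  [0,-12,2,1,0],
  [0,-20,2,1,0],
  [0,-25,2,1,0],
  [0,-29,2,1,0],
  [0,-33,2,1,0],
  [0,-37,2,1,0],
  [0,-42,2,1,0],
  [0,-42,2,1,0],
])

```text
time: 19.85
tcp_pos: [0.5441, 0.2277, 0.1649]
orientation: [0.766, 0.642, 0.004, -0.001]
ft_force: [0.9, 7.9, 1.1]
gripper_width: 0.0123
finger_force: 103.1
```

```bash
python3 - <<'E'
from h import *
s,M=st(); d=s['tcp_pos'][:2]-[.5325,.1856]; print(d@M[:2,0],d@M[:2,1])
E
```

```text
t 19.85 p [0.5441 0.2277 0.1649] yaw_x 79.9 z [ 0.005  0.007 -1.   ] q [ 0.73  0.01 -0.1  -0.   -1.45  2.23] F [0.9 7.9 1.1] M [ 2.94 -0.39 -0.01] w 0.0123 ff 103.1
0.043473340010414675 0.004054451117489887
```

>>> step_arm([
  [0,12,0,0,0],
  [0,30,0,0,0],
  [0,50,0,0,0],
  [0,50,0,-25,0],
  [0,50,0,-60,0],
  [0,50,0,-95,0],
  [0,50,0,-120,0],
  [0,50,0,-137,0],
  [0,50,0,-137,0],
])

```text
time: 20.6
tcp_pos: [0.5529, 0.275, 0.3048]
orientation: [0.767, 0.642, 0.003, 0.001]
ft_force: [0.3, -0.5, -0.6]
gripper_width: 0.0124
finger_force: 102.8
```

```bash
python3 - <<'E'
from h import *
s,M=st(); to([.48,.02,.302],30,M,s); to([.582,-.255,.302],-2,M,s)
E
```

```text
t 20.6 p [0.5529 0.275  0.3048] yaw_x 79.8 z [ 0.006  0.003 -1.   ] q [ 0.79  0.09  0.23  0.   -1.7   2.18] F [ 0.3 -0.5 -0.6] M [-0.05 -0.06 -0.06] w 0.0124 ff 102.8
shift [-263.8  -26.8    1.5] turn 49.8
shift [-516.6  122.1    1.2] turn 81.8
```

>>> step_arm([
  [0,-33,-4,0,6],
  [0,-66,-7,0,12],
  [0,-99,-10,0,18],
  [0,-132,-14,0,24],
  [0,-165,-17,0,30],
  [0,-198,-20,0,36],
  [0,-231,-24,0,42],
  [0,-264,-27,0,48],
  [0,-295,-8,0,54],
  [0,-327,11,0,60],
  [0,-358,30,0,66],
  [0,-390,49,0,72],
])

```text
time: 21.6
tcp_pos: [0.5316, -0.1194, 0.2985]
orientation: [0.998, 0.066, -0.001, -0.0]
ft_force: [0.8, 1.0, -1.1]
gripper_width: 0.0119
finger_force: 102.7
```

```bash
python3 - <<'E'
from h import *
s,M=st(); to([.582,-.255,.302],-2,M,s)
E
```

```text
t 21.6 p [ 0.5316 -0.1194  0.2985] yaw_x 7.6 z [-0.001  0.    -1.   ] q [ 0.15 -0.1   0.03 -0.   -1.7   1.56] F [ 0.8  1.  -1.1] M [ 0.1  -0.09 -0.01] w 0.0119 ff 102.7
shift [ 32.1 141.1  -3.6] turn 9.6
```

>>> step_arm([
  [0,9,35,0,5],
  [0,17,70,0,9],
  [0,24,100,0,9],
  [0,30,122,0,9],
  [0,31,132,0,9],
  [0,31,134,0,9],
  [0,31,134,0,9],
  [0,31,134,0,9],
])

```text
time: 22.27
tcp_pos: [0.5805, -0.2454, 0.2991]
orientation: [1.0, -0.01, -0.0, -0.0]
ft_force: [-0.1, 0.5, -2.6]
gripper_width: 0.0122
finger_force: 102.7
```

```bash
sed -i 's/^L=.*/L=np.array([.669,-.263,.0953]);th=.50;az=np.radians(178)/; s/-\.455\*X\[0\],-\.455\*X\[1\],\.89/-.48*X[0],-.48*X[1],.877/' fit.py
cat >> fit.py <<'E'
    # verified below: moves needed
E
sed -i 's/^    # verified.*//; s/__main__.: fit()/__main__'"'"':\n    s,M,n,u=fit(); print("shift tool mm",(M.T@(L+.12*N-u)*1000).round(1))/' fit.py; python3 fit.py
```

```text
t 22.27 p [ 0.5805 -0.2454  0.2991] yaw_x -1.1 z [-0.  0. -1.] q [-0.08  0.13  0.27 -0.   -1.71  1.63] F [-0.1  0.5 -2.6] M [ 0.04  0.01 -0.04] w 0.0122 ff 102.7
top plane a 0.081 1057 end 0.002 0.0029 rms 0.0009 4052
n [-0.49   0.008  0.871] theta 0.513 az 179.1 angle to lens axis 0.9
u(end) [ 0.6178 -0.2454  0.2045] u(top) [ 0.6178 -0.2454  0.2045] pred [ 0.6134 -0.2461  0.2007] target [ 0.6115 -0.261   0.2006]
shift tool mm [-6.  15.7  3.9]
```

Tilt now matches within 1°. Final placing shift.

>>> step_arm([
  [0,-2,5,1,0],
  [0,-4,10,3,1],
  [0,-6,15,4,1],
  [0,-6,15,4,1],
  [0,-6,15,4,1],
  [0,-6,15,4,1],
  [0,-6,15,4,1],
])

```text
time: 23.0
tcp_pos: [0.5743, -0.2611, 0.2953]
orientation: [1.0, -0.019, 0.0, -0.0]
ft_force: [0.4, 0.4, -1.4]
gripper_width: 0.0127
finger_force: 102.7
```

```bash
python3 fit.py; python3 - <<'E'
from h import *
S=grab('side')
cv2.imwrite('pics/s9.png',cv2.resize(S['color'][140:400,270:530,::-1],None,fx=2.3,fy=2.3,interpolation=cv2.INTER_CUBIC))
E
```

```text
t 23.0 p [ 0.5743 -0.2611  0.2953] yaw_x -2.1 z [ 0.  0. -1.] q [-0.11  0.13  0.26 -0.   -1.7   1.64] F [ 0.4  0.4 -1.4] M [-0.02  0.04  0.02] w 0.0127 ff 102.7
top plane a 0.0808 1109 end 0.002 0.003 rms 0.0008 4223
n [-0.491  0.017  0.871] theta 0.514 az 178.0 angle to lens axis 0.8
u(end) [ 0.6116 -0.2619  0.2004] u(top) [ 0.6117 -0.2619  0.2002] pred [ 0.6072 -0.2624  0.1969] target [ 0.6115 -0.261   0.2006]
shift tool mm [-0.2 -0.9 -0.4]
```

View pics/s9.png

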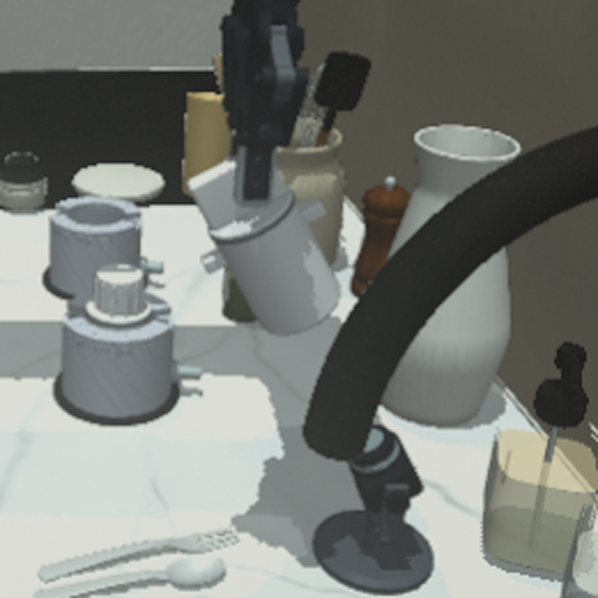

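The cartridge is held at about (275,260) with its axis parallel to the lens barrel at (385,455); the other objects stand as before. Position and tilt are within about 1 mm and 1° of the target, so I hand in.

```bash
python3 -c "
from workcell import bot
print(bot.get_state()['qvel'].round(4)); print(bot.sign_off())"
```

```text
[-0.0015 -0.0009 -0.0012 -0.0008 -0.0002 -0.0007]
the job is handed in; nothing more can be done
None
```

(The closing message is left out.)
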